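# Slide the top plywood cover off the stack and fit it on the enclosure

### The arm

A 6-joint arm with a two-finger parallel gripper is mounted at the origin on the work surface. World frame = base frame: x ahead of the robot, y to its left, z up, the work surface at z = 0. Lengths are in m, angles in degrees, forces in N, time in s.
With the tool pointing down it reaches from about 0.4 to 0.825 m from the base axis. Payload 7 kg.
Tool frame: the origin (TCP) lies between the finger pads; the fingertips stand 19 mm ahead of it and the grasp point (between the pads) is the TCP (r.tip_extent is the distance from the TCP to the fingertips, in m); z points along the fingers, y is the direction in which the jaws open and shut (so a half turn about z gives the same grasp; the last joint's range is limited). The gripper opens to 88 mm and grips with 3 to 60 N. Pads are 19 mm wide; open, the fingers measure 130 mm over their backs; the gripper's body (78 mm by 193 mm) begins 47 mm behind the grasp point.
Start: joints at [-55.915, 20.546, 0.682, 0, -70.136, -16.507], TCP at [0.204, -0.643, 0.246] pointing down, gripper open.
Joint ranges: [-176.03, 176.03], [-82.01, 121.73], [-58.28, 71.71], [-173.87, 95.51], [-174.79, -0.11], [-173.66, 173.66]. Speed limits (degrees/s): [136.94, 136.94, 172.46, 180, 180, 180].

### API

Orientations are given as [roll, pitch, yaw] about the fixed x, y, z axes, in that order (R = Rz(yaw) Ry(pitch) Rx(roll)).
In Python, from plant import r, capture, workorder, spotter gives the robot as it stands.
- The arm moves only by the tool step_arm, never from a script. Its argument "motion" is a list of rows, each a list of 5 numbers: the finger opening in m, from 0 to 0.0876, then the shift along the tool's x, y, z in m, then the turn about the tool's z in rad. In form: [[grip, dx, dy, dz, roll], ...]. A call has 1 to 5 rows; each row is the pose to reach, as a shift and turn from the pose commanded when the call began, along the tool's axes at that moment; what a row does not reach only later rows make up. A row lasts 1/8 s, in which the tool goes at most 62.5 mm and 10.7 degrees, less where a joint would pass 70% of its speed; a pose out of reach is approached as far as the arm can. A call with a gripper value outside its range is refused whole. The fingers move at their own pace and stop on an object; "newtons" is the grip in N (left out, the last holds). Time passes only in rows, so rows that repeat a pose let the fingers close. It gives the time, the measured TCP pose, the force and the opening at its end, in the units of the state.
- r.get_state(): the state, without advancing time (a new reading comes with each control period).
- capture(name): name is "scene" or "side" or "wrist"; returns a dict with "image" (400x640x3 uint8, red, green, blue), "z_map" (400x640 float32, m along the optical axis (not along the pixel's ray), 0 where there is no reading), "fx", "fy", "cx", "cy" (pixels), "pose" (4x4, takes a point from camera to world coordinates). Camera axes: x right, y down, z forward; pixel columns grow to the right and rows downward; lengths in m; the calibration is good to about 2 mm. A picture is of the moment at which its call begins.
- workorder.close_job(): hands the job in, once; it reports no verdict.
Trained networks look in the newest picture that a camera, given by its name, has taken for a name from the list of things; names that differ only in an ending like _2 or _b are one class to them, and where a whole thing is asked for, a point or a joint stands for the part that bears it (a point fixed in the world has none). Each returns a list of dicts, best first, with "p" (0 to 1); they miss things now and then, are a little off and sometimes report something else, mostly with a low value. They report only what shows in the picture. A call takes as long as a camera call. They do not tell look-alikes from the thing itself.
- spotter.regions_of(camera, label): "mask" (400x640 bool, what is visible of it).
- spotter.tip_of(camera, label): "location" ([x, y, z] in m, in world coordinates, good to about 4 mm: a listed point, or the origin of a listed thing).
The state is a dict: "time_s": time; "joints": joint angles; "qd": joint speeds; "joint_torque": joint torques, N m; "tcp_pos": TCP position; "eef_rot": TCP orientation; "contact_force": force on the tool from outside, world axes, zero at the start; "moment": the same for the moment, N m; "gripper_width": finger opening in m.
Only numpy, scipy, OpenCV 4.12 (cv2) and the standard library are available. Lean on these libraries where they do the work, as an engineer would, in place of code of your own. Each camera call takes 0.05 s, during which the arm holds its last target.

### The job

Slide the top plywood cover sideways off the stack, without lifting it off and leaving the panels beneath where they lie, until it rests centred along the narrow black stand, and let go of it there. Then take it again across its middle, carry it to the open black enclosure and lower it (do not drop it) flat onto the rim, fully down between the four lugs with its tabs passing between them. Do not disturb the other things on the table.

Things in the scene. Friction and masses are not known exactly. Their poses are not given: they have to be found in the camera images.
- cover_c (a point): Centre (half-way up) of the cover: the top one of four equal loose plywood panels in a stack, about 90 g, 12 mm thick, z up. Body 66 mm wide (x), 100 mm long (y); from the middle of each end a tab 30 mm wide sticks out 32 mm more along y (164 mm in all); half-turn symmetric. Engraved lines on top. A tab can be pinched by the tips and drawn along, or the end pushed; the panels below are loose.
- panel_a_c (a point): Centre of the bottom panel of the stack (counted from below), same shape and axes as the cover; must stay where it lies. The four lie about flush, within a few mm.
- panel_b_c (a point): Centre of the second panel of the stack (counted from below), same shape and axes as the cover; must stay where it lies. The four lie about flush, within a few mm.
- panel_c_c (a point): Centre of the third panel of the stack (counted from below), same shape and axes as the cover; must stay where it lies. The four lie about flush, within a few mm.
- bed_top (a point): Centre of the top face of the low black riser under the stack, 22 mm above the table; y is the long direction of the panels and the line to the stand. The stack's top face is 48 mm above this point, the cover's underside 36 mm. Riser and stand sit on a plywood base board 110 x 370 x 12 mm.
- stand_top (a point): Centre of the top face of the fixed narrow black stand, 40 mm wide (x), 150 mm long (y), in line with the stack: 174 mm from the riser's centre along their shared y axis (+y or -y side: it varies), 17 mm beyond the panels' tabs. Its top is 56.5 mm above the table, 1.5 mm below the cover's underside in the stack. A cover lying on it overhangs 13 mm on both long sides.
- seat (a point): Centre of the cover (half-way up) when home on the fixed open black box: 6 mm above its rim; y is the long axis. Box 56 mm wide (x), 118 mm long (y), rim 60 mm above the table, on a plate 80 x 136 x 6 mm. Two lugs 10 mm high on each end wall leave 108 mm along y for the 100 mm body and 38 mm across x for the 30 mm tab. The cover overhangs 5 mm on both long sides. Either way round is right.
- tape: Bystander: black roll of tape lying flat, 58 mm across, 19 mm high. Origin at the centre of its underside.
- servo: Bystander: blue servo motor, 22 x 56 x 44 mm. Origin at the centre of its underside.
- partsbox: Bystander: clear parts box with a white lid, 118 x 158 x 72 mm. Origin at the centre of its underside.
- driver: Bystander: screwdriver lying down.
- caliper: Bystander: caliper lying flat, 190 mm long. Origin at the centre of its underside.
- offcut: Bystander: wooden strip 260 x 30 x 10 mm. Origin at the centre of its underside.
- sensor: Bystander: small upright sensor board on a foot, 40 x 56 x 37 mm. Origin at the centre of its underside.
Not all that is in view belongs to the job. What is shaped like the part that bears cover_c but orange, purple or red is not meant.

How it is judged:
By the outcome, as a careful person would: the job done as asked, in the order asked, and still so for the second after the job is handed in, with the robot touching nothing.
It also fails if it takes over 45 s, if anything falls off the work surface, if the arm or the gripper's body presses on something with over 40 N, if the wrist force passes 120 N, or if a joint passes its speed limit or range.

## Working session

There is one attempt and no reset: what is moved stays moved. The work goes in short steps, Python scripts to look and compute and a tool call to move; the robot and the scene stay as the last step left them, time stands still between calls to the robot, and variables do not carry over. Pictures are saved under pics/ and viewed, and the job is handed in when it is done.

Besides the shell and the picture viewer there is one more tool, called after "Request:" in YAML: its name, and indented under it one key for each argument. step_arm: Moves the arm, as the interface text tells. Its arguments: {"type":"object","properties":{"motion":{"type":"array","items":{"type":"array","items":{"type":"number"}}},"newtons":{"type":"number"}},"required":["motion"]}

```bash
mkdir -p pics; ls; cat > h.py <<'E'
import numpy as np, cv2
from plant import r, capture, workorder, spotter
def save(n,im): cv2.imwrite('pics/'+n,cv2.cvtColor(im,cv2.COLOR_RGB2BGR))
def cloud(c):
    z=c['z_map']; v,u=np.mgrid[:z.shape[0],:z.shape[1]]
    P=np.stack([(u-c['cx'])/c['fx']*z,(v-c['cy'])/c['fy']*z,z],-1)
    T=np.array(c['pose']); W=P@T[:3,:3].T+T[:3,3]; W[z<=0]=np.nan; return W
def pix(c,p):
    T=np.linalg.inv(np.array(c['pose'])); q=T[:3,:3]@np.array(p)+T[:3,3]
    return [round(c['fx']*q[0]/q[2]+c['cx'],1),round(c['fy']*q[1]/q[2]+c['cy'],1)]
E
python3 - <<'E'
from h import *
np.set_printoptions(precision=4,suppress=True)
s=r.get_state(); print({k:np.round(s[k],3) for k in ('time_s','tcp_pos','eef_rot','contact_force','gripper_width')})
for n in ('scene','side','wrist'):
    c=capture(n); save(n+'0.png',c['image'])
    print(n,np.array(c['pose'])[:3,3])
    for l in ('cover_c','bed_top','stand_top','seat','panel_c_c','tape','servo','partsbox','driver','caliper','offcut','sensor'):
        for d in spotter.tip_of(n,l)[:3]: print(l,round(d['p'],2),np.round(d['location'],4),pix(c,d['location']))
print(r.get_state()['time_s'])
E
```

```text
pics
{'time_s': np.float64(0.0), 'tcp_pos': array([ 0.204, -0.643,  0.245]), 'eef_rot': array([ 179.903,   -0.008, -162.427]), 'contact_force': array([1.038, 0.008, 0.415]), 'gripper_width': np.float64(0.087)}
scene [ 1.204  -0.7237  0.8043]
cover_c 0.83 [ 0.1682 -0.3087  0.0058] [np.float64(153.6), np.float64(238.9)]
cover_c 0.71 [0.2587 0.4979 0.0092] [np.float64(356.5), np.float64(148.1)]
cover_c 0.64 [0.2628 0.2673 0.0046] [np.float64(316.1), np.float64(172.7)]
bed_top 0.54 [0.4799 0.1088 0.022 ] [np.float64(333.2), np.float64(212.0)]
stand_top 0.71 [ 0.4571 -0.0664  0.057 ] [np.float64(284.9), np.float64(226.3)]
seat 0.78 [ 0.6473 -0.0344  0.0642] [np.float64(345.9), np.float64(248.1)]
panel_c_c 0.54 [0.4833 0.109  0.0488] [np.float64(334.1), np.float64(205.1)]
tape 0.77 [ 0.6749  0.099  -0.0003] [np.float64(384.0), np.float64(247.0)]
servo 0.71 [ 0.6265 -0.177   0.004 ] [np.float64(301.7), np.float64(291.7)]
partsbox 0.8 [0.4863 0.4416 0.0008] [np.float64(397.8), np.float64(175.9)]
driver 0.71 [0.4793 0.1059 0.0266] [np.float64(332.4), np.float64(211.1)]
driver 0.56 [ 0.3905 -0
[... 1471 characters left out ...]
-0.0355  0.0657] [np.float64(383.8), np.float64(198.6)]
partsbox 0.47 [ 0.783   0.0867 -0.0004] [np.float64(392.2), np.float64(188.9)]
caliper 0.32 [0.4812 0.1074 0.0313] [np.float64(312.9), np.float64(201.0)]
offcut 0.67 [ 0.783   0.0869 -0.001 ] [np.float64(392.1), np.float64(189.0)]
offcut 0.48 [0.4784 0.1073 0.0242] [np.float64(312.1), np.float64(203.2)]
sensor 0.61 [ 0.6525  0.3361 -0.0014] [np.float64(321.7), np.float64(169.0)]
sensor 0.52 [0.4808 0.1075 0.0637] [np.float64(312.8), np.float64(192.0)]
sensor 0.46 [0.478  0.1101 0.0375] [np.float64(311.6), np.float64(199.2)]
wrist [ 0.1417 -0.663   0.3837]
cover_c 0.84 [ 0.1658 -0.3109  0.0038] [np.float64(563.5), np.float64(223.1)]
1.95
```

View images.

View pics/scene0.png

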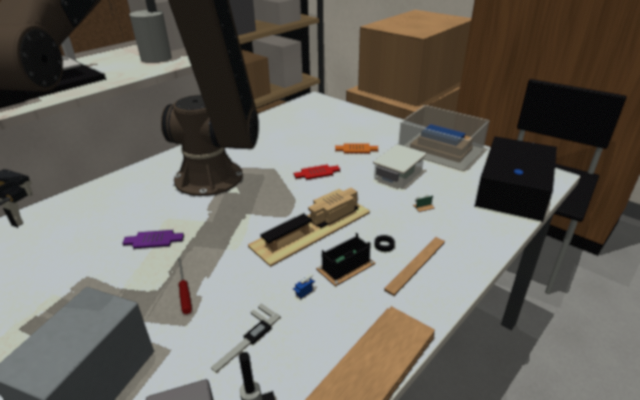

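View pics/side0.png

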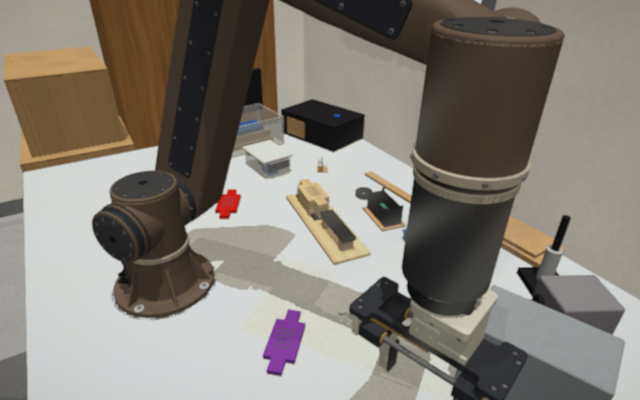

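Candidates in scene view: purple (153,239), red (316,172), orange (356,148), all lying on the table and excluded; the natural-plywood stack is at (334,205), with stand (285,226) and box (346,250). I choose the stack's top panel. Moving the wrist camera over it.

Request:
step_arm:
  motion:
    - [0.0876,-0.1,0.23,-0.1,-0.6]
    - [0.0876,-0.1,0.23,-0.1,-0.6]
    - [0.0876,-0.1,0.23,-0.1,-0.6]
    - [0.0876,-0.1,0.23,-0.1,-0.6]
    - [0.0876,-0.1,0.23,-0.1,-0.6]

```text
time_s: 2.58
tcp_pos: [0.2298, -0.392, 0.3479]
eef_rot: [-179.7, 0.0, -127.9]
contact_force: [0.6, 0.0, 0.0]
gripper_width: 0.0874
```

Request:
step_arm:
  motion:
    - [0.0876,-0.49,0.053,0.02,-0.53]
    - [0.0876,-0.49,0.053,0.02,-0.53]
    - [0.0876,-0.49,0.053,0.02,-0.53]
    - [0.0876,-0.49,0.053,0.02,-0.53]
    - [0.0876,-0.49,0.053,0.02,-0.53]

```text
time_s: 3.2
tcp_pos: [0.3951, -0.1269, 0.3335]
eef_rot: [-179.9, 0.0, -97.6]
contact_force: [1.2, -0.2, -0.0]
gripper_width: 0.0874
```

Request:
step_arm:
  motion:
    - [0.0876,-0.168,-0.073,0,0]
    - [0.0876,-0.168,-0.073,0,0]
    - [0.0876,-0.168,-0.073,0,0]
    - [0.0876,-0.168,-0.073,0,0]

```text
time_s: 3.7
tcp_pos: [0.4907, 0.0308, 0.332]
eef_rot: [179.9, -0.0, -97.5]
contact_force: [-1.5, -0.4, -0.8]
gripper_width: 0.0876
```

```bash
python3 - <<'E'
from h import *
import pickle
np.set_printoptions(precision=4,suppress=True)
c=capture('wrist'); save('wrist1.png',c['image']); print(np.array(c['pose']),c['fx'])
pickle.dump(c,open('w1.pkl','wb'))
for l in ('cover_c','stand_top','seat'):
    for d in spotter.tip_of('wrist',l)[:2]: print(l,round(d['p'],2),np.round(d['location'],4),pix(c,d['location']))
s=r.get_state();print(s['time_s'],s['tcp_pos'],s['eef_rot'])
E
```

```text
[[-0.9915  0.1268  0.0307  0.4833]
 [ 0.1304  0.9604  0.2462 -0.0343]
 [ 0.0017  0.2481 -0.9687  0.4702]
 [ 0.      0.      0.      1.    ]] 297.78606660423384
cover_c 0.72 [0.4808 0.1082 0.0656] [np.float64(333.9), np.float64(225.3)]
stand_top 0.74 [ 0.4592 -0.0613  0.0566] [np.float64(334.6), np.float64(100.5)]
stand_top 0.19 [ 0.6289 -0.1786  0.0031] [np.float64(203.8), np.float64(33.3)]
seat 0.56 [ 0.6464 -0.0348  0.0648] [np.float64(198.0), np.float64(139.9)]
3.9 [0.4889 0.0273 0.3331] [-179.9917    0.0044  -97.7022]
```

View pics/wrist1.png

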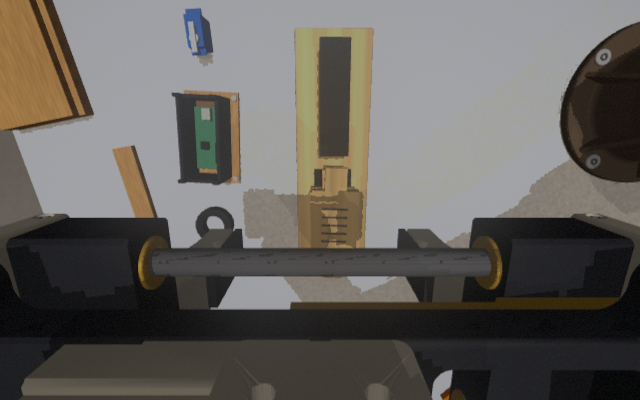

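The wrist view shows stand (335,98), stack with top panel's near tab at (335,178), and box at (207,138). Next: fit rectangles by height from depth.

```bash
cat > fit.py <<'E'
from h import *
import pickle,sys
c=pickle.load(open('w1.pkl','rb')); W=cloud(c); im=c['image']
def sel(u0,u1,v0,v1,z0,z1,dark=None):
    m=np.zeros(W.shape[:2],bool); m[v0:v1,u0:u1]=1
    m&=(W[...,2]>z0)&(W[...,2]<z1)
    if dark is not None: m&=(im.max(-1)<80)==dark
    return m
def rect(m):
    P=W[m][:,:2].astype(np.float32); (cx,cy),(w,h),a=cv2.minAreaRect(P*1000)
    print(m.sum(),'z',np.median(W[m][:,2]).round(4),'c',round(cx,1),round(cy,1),'wh',round(w,1),round(h,1),'ang',round(a,2))
print('stand');rect(sel(300,370,30,165,.050,.062,True))
print('rim');rect(sel(165,245,85,190,.054,.066,True)); rect(sel(165,245,85,190,.064,.076))
print('cover');rect(sel(295,375,150,245,.064,.076)); 
print('tab');rect(sel(295,375,150,188,.064,.076)); 
for z0 in np.arange(.01,.08,.006): 
    m=sel(295,375,150,245,z0,z0+.006); print(round(z0,3),m.sum(), np.argwhere(m).min(0) if m.any() else '')
cv2.imwrite('pics/crop1.png',cv2.resize(cv2.cvtColor(im[20:250,150:390],cv2.COLOR_RGB2BGR),None,fx=2.5,fy=2.5,interpolation=cv2.INTER_CUBIC))
E
python3 fit.py
```

```text
stand
3487 z 0.0557 c 458.9 -63.5 wh 148.4 38.6 ang 82.52
rim
1010 z 0.0588 c 647.7 -35.0 wh 116.3 56.0 ang 79.83
123 z 0.0688 c 647.6 -34.1 wh 117.7 55.1 ang 79.66
cover
3021 z 0.0693 c 476.8 81.2 wh 111.4 66.1 ang 80.73
tab
442 z 0.0692 c 470.0 39.2 wh 26.7 29.9 ang 81.92
0.01 2652 [150 297]
0.016 163 [170 312]
0.022 59 [166 311]
0.028 40 [166 311]
0.034 16 [167 311]
0.04 4 [168 310]
0.046 4 [169 311]
0.052 293 [150 310]
0.058 54 [167 310]
0.064 2456 [168 310]
0.07 565 [168 311]
0.076 0
```

View pics/crop1.png

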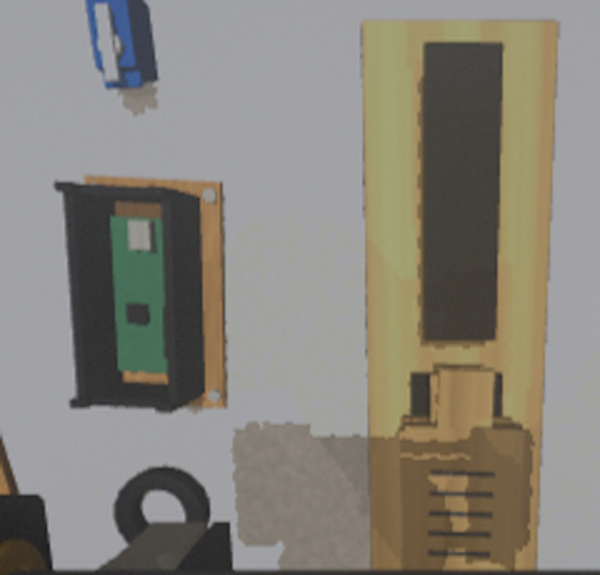

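The crop shows engraved lines on the top plywood panel, with its tab at wrist pixel (335,178); this is the cover. Descending to a hover over the tab.

Request:
step_arm:
  motion:
    - [0.07,-0.009,0.0204,0.05,0.005]
    - [0.07,-0.009,0.0204,0.11,0.005]
    - [0.07,-0.009,0.0204,0.17,0.005]
    - [0.07,-0.009,0.0204,0.222,0.005]
    - [0.07,-0.009,0.0204,0.222,0.005]
  newtons: 10

```text
time_s: 4.53
tcp_pos: [0.4677, 0.0374, 0.1086]
eef_rot: [179.7, -0.2, -98.1]
contact_force: [-0.3, -0.1, 1.4]
gripper_width: 0.0702
```

```bash
python3 - <<'E'
from h import *
import pickle
c=capture('wrist'); save('wrist2.png',c['image']); pickle.dump(c,open('w2.pkl','wb'))
s=r.get_state();print(s['time_s'],s['tcp_pos'],s['eef_rot'],s['contact_force'])
c=capture('side'); save('side2.png',cv2.resize(c['image'][120:300,220:460],None,fx=3,fy=3))
s=r.get_state();print(s['time_s'],s['tcp_pos'],s['eef_rot'],s['contact_force'])
E
```

```text
4.575 [0.46981329 0.03834191 0.11108851] [ 1.79902740e+02 -1.03758228e-01 -9.80158697e+01] [0.11236691 0.41261603 0.56284155]
4.625 [0.47113859 0.03911251 0.11254795] [-1.79928346e+02  4.65036918e-03 -9.79892091e+01] [0.32397737 0.15040208 1.33268341]
```

View pics/wrist2.png

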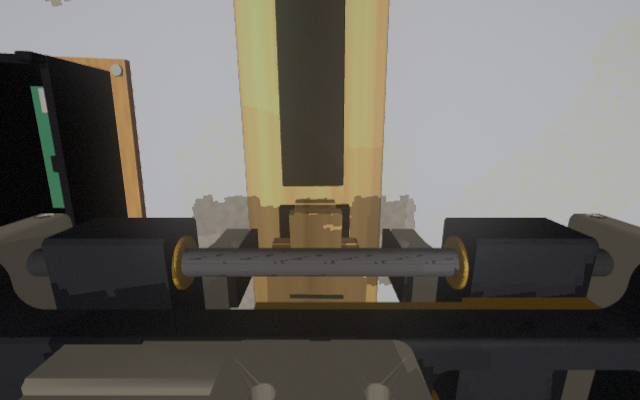

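View pics/side2.png

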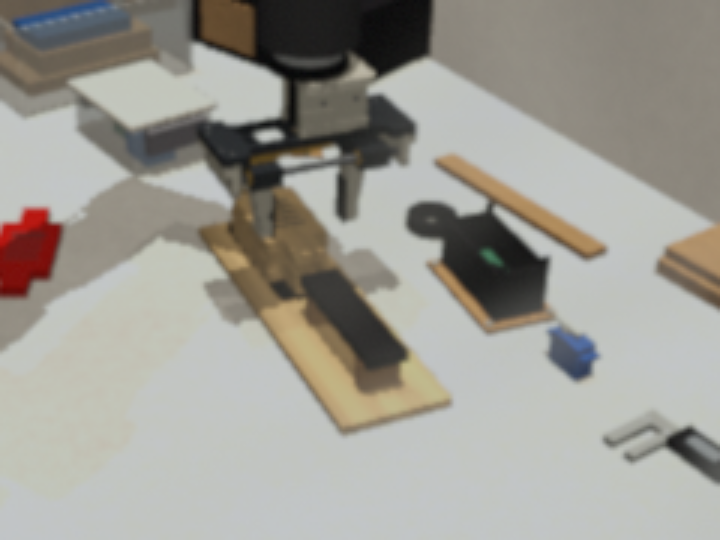

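```bash
cat > avg.py <<'E'
from h import *
L=[]
for i in range(6):
    c=capture('wrist'); s=r.get_state(); L.append(list(s['tcp_pos'])+[s['eef_rot'][2]]); 
L=np.array(L);print(s['time_s'],L.mean(0).round(4),L.std(0).round(4),s['gripper_width'],s['contact_force'].round(1) if hasattr(s['contact_force'],'round') else s['contact_force'])
E
python3 avg.py
```

```text
4.925 [ 4.71600e-01  3.99000e-02  1.13000e-01 -9.79675e+01] [0.0003 0.0001 0.0004 0.0047] 0.06996334101127653 [0.9 0.4 0.6]
```

Request:
step_arm:
  motion:
    - [0.07,0.001,0.0017,0.018,0]
    - [0.07,0.001,0.0017,0.0325,0]
    - [0.07,0.001,0.0017,0.0325,0]
    - [0.07,0.001,0.0017,0.0325,0]

```text
time_s: 5.42
tcp_pos: [0.469, 0.039, 0.0792]
eef_rot: [-179.9, 0.0, -97.9]
contact_force: [-0.2, -0.7, -0.2]
gripper_width: 0.0703
```

```bash
python3 avg.py; python3 - <<'E'
from h import *
c=capture('wrist'); save('wrist3.png',cv2.resize(c['image'][100:330,180:460],None,fx=2.5,fy=2.5))
E
```

```text
5.725 [ 4.68900e-01  3.90000e-02  7.90000e-02 -9.79573e+01] [0.0001 0.0001 0.0002 0.0056] 0.06976074818794321 [0.6 0.6 0.3]
```

View pics/wrist3.png

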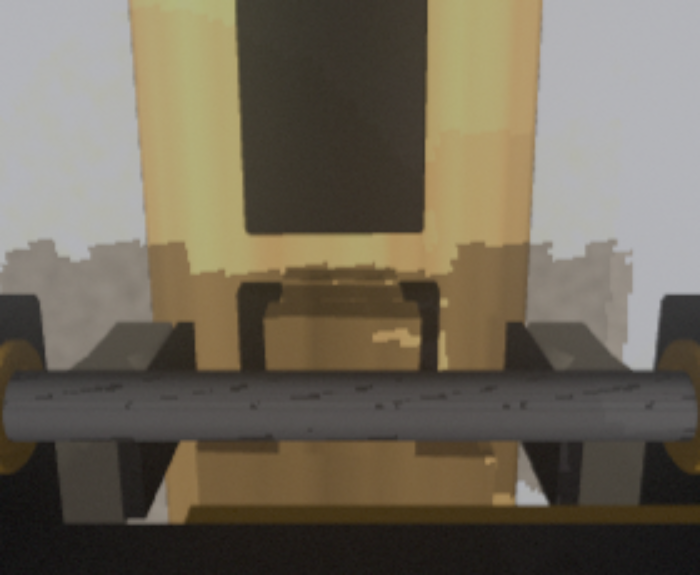

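Request:
step_arm:
  motion:
    - [0.05,0,0,-0.0012,0]
    - [0.025,0,0,-0.0012,0]
    - [0.025,0,0,-0.0012,0]
    - [0.025,0,0,-0.0012,0]
    - [0.025,0,0,-0.0012,0]
  newtons: 12

```text
time_s: 6.4
tcp_pos: [0.4685, 0.0388, 0.0796]
eef_rot: [180.0, -0.0, -98.0]
contact_force: [0.5, 0.2, 0.1]
gripper_width: 0.0298
```

```bash
python3 avg.py
```

```text
6.7 [ 4.68500e-01  3.88000e-02  7.96000e-02 -9.79631e+01] [0.     0.     0.     0.0021] 0.03003278156051344 [-0.2  0.8 -1.1]
```

Tab is pinched (opening 30 mm). Drawing the cover toward the stand.

Request:
step_arm:
  motion:
    - [0.025,0.008,0,0,0]
    - [0.025,0.024,-0.0007,0,-0.001]
    - [0.025,0.044,-0.0013,0,-0.002]
    - [0.025,0.062,-0.002,0,-0.003]
    - [0.025,0.07,-0.0021,0,-0.003]

```text
time_s: 7.32
tcp_pos: [0.4604, -0.0323, 0.0796]
eef_rot: [180.0, -0.0, -97.9]
contact_force: [0.9, 0.2, -1.4]
gripper_width: 0.0301
```

```bash
python3 - <<'E'
from h import *
c=capture('side'); save('side4.png',cv2.resize(c['image'][150:270,240:400],None,fx=4.5,fy=4.5))
s=r.get_state();print(s['time_s'],s['tcp_pos'],s['gripper_width'],s['contact_force'])
E
```

```text
7.375 [ 0.46030359 -0.03249607  0.07954331] 0.030096795438162533 [-0.54381651 -0.7487005   0.08702881]
```

View pics/side4.png

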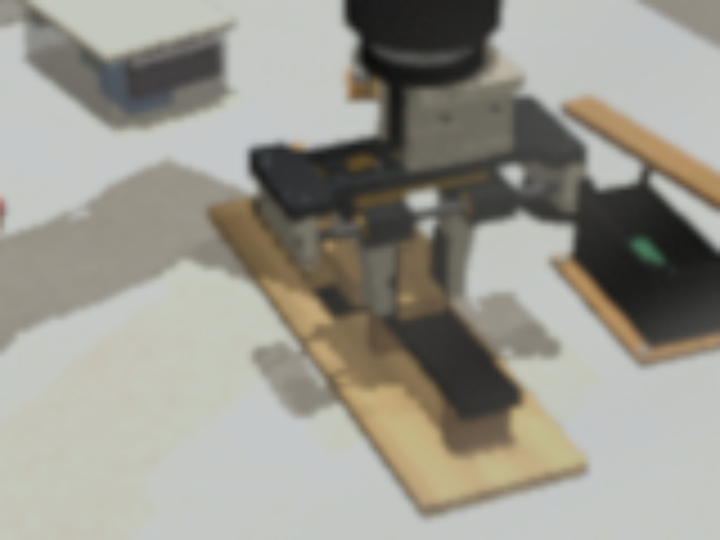

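Request:
step_arm:
  motion:
    - [0.025,0.016,-0.0005,0,-0.001]
    - [0.025,0.036,-0.0011,0,-0.002]
    - [0.025,0.058,-0.0018,0,-0.003]
    - [0.025,0.078,-0.0024,0,-0.004]
    - [0.025,0.086,-0.0026,0,-0.005]

```text
time_s: 8.0
tcp_pos: [0.4514, -0.1174, 0.0795]
eef_rot: [180.0, -0.0, -97.6]
contact_force: [-0.4, -0.2, -0.4]
gripper_width: 0.03
```

```bash
python3 - <<'E'
from h import *
import pickle
c=capture('side'); save('side5.png',cv2.resize(c['image'][150:270,240:400],None,fx=4.5,fy=4.5))
c=capture('wrist'); save('wrist5.png',c['image']);pickle.dump(c,open('w5.pkl','wb'))
c=capture('scene'); save('scene5.png',cv2.resize(c['image'][170:290,240:400],None,fx=4.5,fy=4.5))
s=r.get_state();print(s['time_s'],s['tcp_pos'],s['eef_rot'],s['gripper_width'],s['contact_force'])
E
```

```text
8.15 [ 0.45169636 -0.11662779  0.0795304 ] [ 1.79988995e+02 -5.05603878e-03 -9.75483179e+01] 0.029950428390933596 [-0.59385641 -0.28605307 -0.45847288]
```

View pics/side5.png

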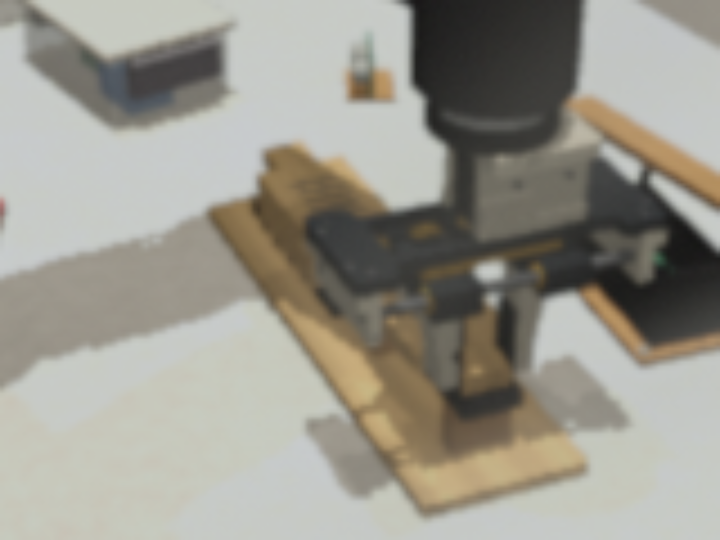

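View pics/wrist5.png

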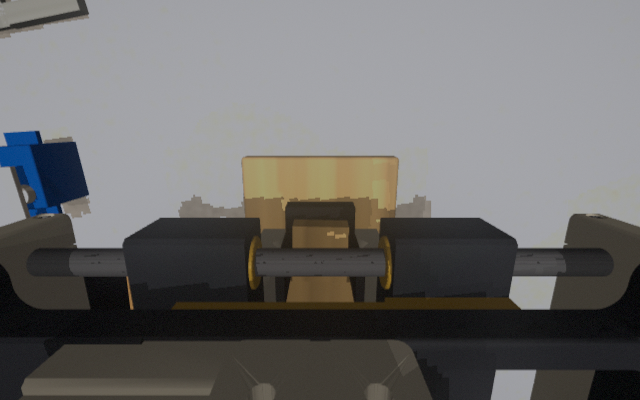

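View pics/scene5.png

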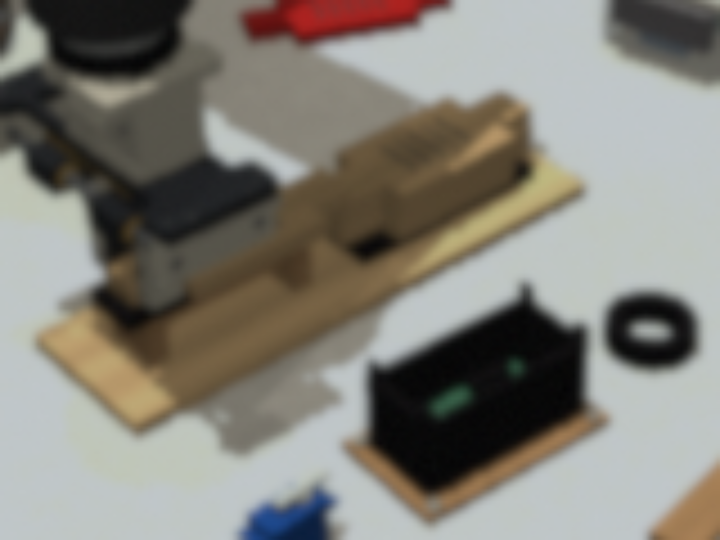

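```bash
python3 - <<'E'
from h import *
import pickle
c=pickle.load(open('w5.pkl','rb')); W=cloud(c); im=c['image'].astype(int)
for v in (206,210,214,218,224,228,232,236,240,244):
    row=W[v,270:380]; 
    for nm,z0,z1 in(('stand',.052,.0605),('cov',.064,.075)):
        m=(row[:,2]>z0)&(row[:,2]<z1)
        if m.sum()>5:
            P=row[m]; print(v,nm,m.sum(),P[0].round(4),P[-1].round(4),'mid',((P[0]+P[-1])/2).round(4))
E
```

```text
206 stand 69 [ 0.4687 -0.1401  0.0538] [ 0.4302 -0.1351  0.0539] mid [ 0.4495 -0.1376  0.0539]
210 stand 70 [ 0.4693 -0.1385  0.0561] [ 0.4306 -0.1331  0.0551] mid [ 0.4499 -0.1358  0.0556]
214 stand 69 [ 0.4697 -0.1362  0.0562] [ 0.431  -0.1312  0.0568] mid [ 0.4503 -0.1337  0.0565]
218 stand 70 [ 0.4702 -0.1336  0.0552] [ 0.4311 -0.1285  0.0556] mid [ 0.4507 -0.131   0.0554]
224 stand 15 [ 0.471  -0.1296  0.0539] [ 0.4314 -0.1248  0.0552] mid [ 0.4512 -0.1272  0.0545]
224 cov 40 [ 0.4648 -0.1327  0.0653] [ 0.4364 -0.1285  0.0641] mid [ 0.4506 -0.1306  0.0647]
228 stand 12 [ 0.4705 -0.1277  0.0556] [ 0.4317 -0.1222  0.0549] mid [ 0.4511 -0.125   0.0553]
228 cov 57 [ 0.4652 -0.1318  0.069 ] [ 0.4359 -0.1279  0.069 ] mid [ 0.4505 -0.1299  0.069 ]
232 cov 107 [ 0.4768 -0.1315  0.0702] [ 0.4209 -0.1238  0.0694] mid [ 0.4489 -0.1277  0.0698]
236 cov 90 [ 0.4762 -0.1309  0.0745] [ 0.424  -0.124   0.0746] mid [ 0.4501 -0.1274  0.0746]
240 cov 58 [ 0.4665 -0.1257  0.0705] [ 0.4367 -0.1217  0.0703] mid [ 0.4516 -0.1237  0.0704]
244 cov 58 [ 0.4669 -0.1236  0.0707] [ 0.437  -0.1201  0.0719] mid [ 0.4519 -0.1218  0.0713]
```

Request:
step_arm:
  motion:
    - [0.025,0.008,0,0,0]
    - [0.025,0.0145,0,0,0]
    - [0.025,0.0145,0,0,0]
    - [0.025,0.0145,0,0.0008,0]
    - [0.025,0.0145,0,0.0015,0]

```text
time_s: 8.78
tcp_pos: [0.45, -0.1307, 0.0781]
eef_rot: [-180.0, 0.0, -97.5]
contact_force: [0.0, 0.4, -0.6]
gripper_width: 0.0302
```

```bash
python3 avg.py
```

```text
9.075 [ 4.5000e-01 -1.3070e-01  7.8100e-02 -9.7498e+01] [0.     0.     0.     0.0023] 0.029932812033658614 [ 0.5  0.8 -0.9]
```

Release, then lift straight up.

Request:
step_arm:
  motion:
    - [0.04,0,0,0,0]
    - [0.07,0,0,0,0]
    - [0.0876,0,0,0,0]
    - [0.0876,0,0,-0.03,0]
    - [0.0876,0,0,-0.08,0]

```text
time_s: 9.7
tcp_pos: [0.4487, -0.1308, 0.1577]
eef_rot: [179.8, -0.0, -97.5]
contact_force: [1.4, 0.9, 0.6]
gripper_width: 0.0744
```

Request:
step_arm:
  motion:
    - [0.0876,-0.015,0,-0.06,0]
    - [0.0876,-0.04,0,-0.12,0]
    - [0.0876,-0.04,0,-0.15,0]
    - [0.0876,-0.04,0,-0.15,0]

```text
time_s: 10.2
tcp_pos: [0.4563, -0.0907, 0.311]
eef_rot: [-179.7, 0.1, -97.5]
contact_force: [-0.0, 0.5, -1.0]
gripper_width: 0.0875
```

```bash
python3 - <<'E'
from h import *
import pickle
c=capture('side'); save('side6.png',cv2.resize(c['image'][150:270,240:400],None,fx=4.5,fy=4.5))
c=capture('wrist'); save('wrist6.png',c['image']);pickle.dump(c,open('w6.pkl','wb'))
c=capture('scene'); save('scene6.png',cv2.resize(c['image'][170:290,240:400],None,fx=4.5,fy=4.5))
s=r.get_state();print(s['time_s'],s['tcp_pos'],s['eef_rot'],s['gripper_width'],s['contact_force'])
E
```

```text
10.35 [ 0.45455463 -0.09111382  0.30712078] [ 1.79917409e+02 -2.28534763e-03 -9.75186661e+01] 0.08781961923702936 [-1.12847553  0.17112765 -0.19604706]
```

View pics/side6.png

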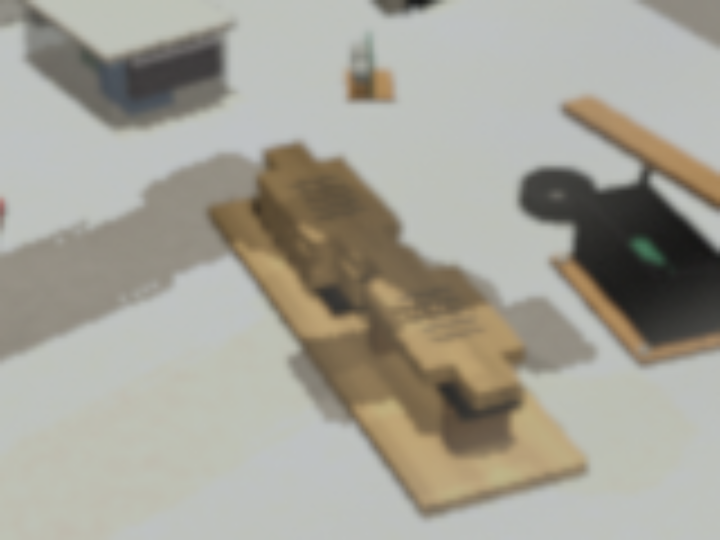

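View pics/wrist6.png

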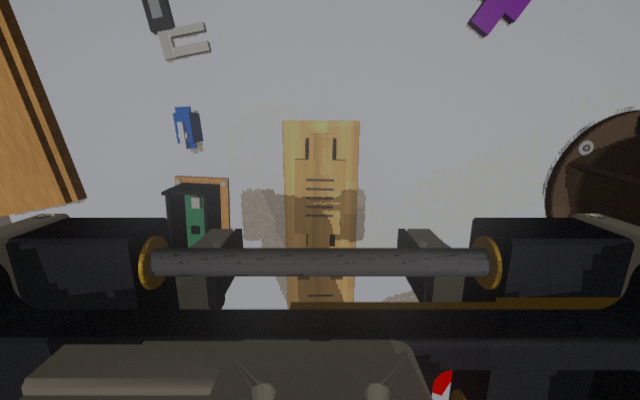

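View pics/scene6.png

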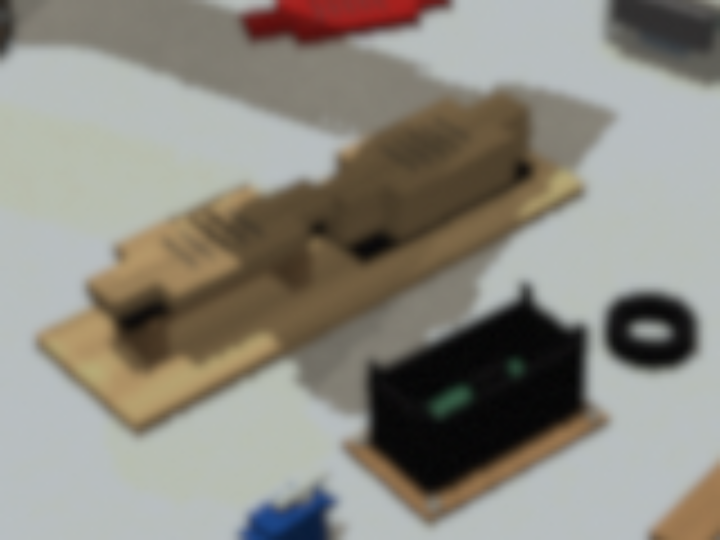

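The cover lies flat on the stand (wrist: body at (320,190), near tab (320,145), dark stand strips equal on both sides). Measuring centring.

```bash
python3 - <<'E'
from h import *
import pickle
c=pickle.load(open('w6.pkl','rb')); W=cloud(c); im=c['image'].astype(int)
a=np.radians(82.52); ey=np.array([np.cos(a),np.sin(a)]); ex=np.array([np.sin(a),-np.cos(a)]); o=np.array([.4589,-.0635])
d=W[...,:2]-o; Y=d@ey*1000; X=d@ex*1000; Z=W[...,2]*1000
def box(m,n):
    P=np.stack([X[m],Y[m]],-1).astype(np.float32); print(n,m.sum(),'z',np.median(Z[m]).round(1),'x',P[:,0].min().round(1),P[:,0].max().round(1),'y',P[:,1].min().round(1),P[:,1].max().round(1),cv2.minAreaRect(P))
near=(abs(X)<45)&(Y<98)&(Y>-98)
top=near&(Z>64)&(Z<74)
box(top&(Y<-53),'tabnear'); box(top&(abs(Y)<46),'body'); box(top,'all')
st=near&(Z>51)&(Z<62)&(im.max(-1)<90); box(st&(Y<-51),'stand near')
for y in (-40,-30,-20,-10,0,10,20,30): 
    m=top&(abs(Y-y)<1.5); print(y,X[m].min().round(1),X[m].max().round(1))
m=top&(abs(X)<12); print('tab end',np.sort(Y[m])[:5])
m=top&(abs(abs(X)-25)<6); print('body end',np.sort(Y[m])[:5])
s=near&(Z>51)&(Z<62)&(abs(X)<18)&(abs(X)>15.5)&(Y<0); print('stand end',np.sort(Y[s])[:8])
E
```

```text
tabnear 523 z 67.7 x -14.1 15.0 y -80.4 -53.0 ((0.33773136138916016, -66.56433868408203), (27.400259017944336, 29.048242568969727), 89.44937133789062)
body 3454 z 67.8 x -31.3 36.2 y -45.8 46.0 ((2.284839630126953, 0.011962890625), (92.79073333740234, 66.14429473876953), 88.91165161132812)
all 4634 z 67.8 x -31.3 36.2 y -80.4 71.4 ((2.113189697265625, -4.260353088378906), (151.69215393066406, 66.0274429321289), 88.7196044921875)
stand near 105 z 55.8 x -18.6 19.3 y -73.8 -51.8 ((0.3536052703857422, -62.79584884643555), (37.9656982421875, 21.9956111907959), 0.11105881631374359)
-40 -30.9 34.2
-30 -31.2 34.4
-20 -30.1 34.7
-10 -30.3 35.0
0 -30.5 35.1
10 -29.5 35.3
20 -29.6 35.6
30 -29.7 35.7
tab end [-80.31951053 -79.27663347 -79.26776147 -79.24296264 -79.23814395]
body end [-48.28260007 -48.21529412 -48.14652726 -48.12740343 -48.04089894]
stand end [-73.76001663 -73.73559153 -73.71233423 -73.65964907 -72.49656625
 -72.47448342 -72.45641052 -72.44681986]
```

Cover is centred within ~2 mm across, 0.5 mm along, and turned ~1.1°. Now regrasp across its middle.

Request:
step_arm:
  motion:
    - [0.0876,-0.0283,-0.0023,0.05,0.019]
    - [0.0876,-0.0283,-0.0023,0.11,0.019]
    - [0.0876,-0.0283,-0.0023,0.165,0.019]
    - [0.0876,-0.0283,-0.0023,0.198,0.019]
    - [0.0876,-0.0283,-0.0023,0.198,0.019]

```text
time_s: 10.98
tcp_pos: [0.4584, -0.0642, 0.1071]
eef_rot: [179.6, -0.2, -98.6]
contact_force: [0.5, -0.3, -0.3]
gripper_width: 0.0877
```

```bash
python3 avg.py
```

```text
11.275 [ 4.61600e-01 -6.34000e-02  1.10800e-01 -9.85908e+01] [0.0007 0.0002 0.0009 0.0053] 0.08753925888033899 [ 0.8 -0.3  0.5]
```

Request:
step_arm:
  motion:
    - [0.0876,0,0.0004,0.02,0]
    - [0.0876,0,0.0004,0.045,0]
    - [0.0876,0,0.0004,0.045,0]
    - [0.0876,0,0.0004,0.045,0]
    - [0.0876,0,0.0004,0.045,0]

```text
time_s: 11.9
tcp_pos: [0.4616, -0.0631, 0.0662]
eef_rot: [-179.9, 0.0, -98.6]
contact_force: [0.1, -0.0, -0.6]
gripper_width: 0.0876
```

Request:
step_arm:
  motion:
    - [0.07,0,0,0,0]
    - [0.058,0,0,0,0]
    - [0.058,0,0,0,0]
    - [0.058,0,0,0,0]
  newtons: 15

```text
time_s: 12.4
tcp_pos: [0.4608, -0.0633, 0.0653]
eef_rot: [-180.0, -0.0, -98.6]
contact_force: [-1.0, 0.6, 4.3]
gripper_width: 0.0661
```

```bash
python3 avg.py
```

```text
12.7 [ 4.60800e-01 -6.33000e-02  6.52000e-02 -9.85903e+01] [0.     0.     0.     0.0014] 0.06598370827151641 [-1.8  0.7  5.4]
```

Request:
step_arm:
  motion:
    - [0.058,0,0,-0.01,0]
    - [0.058,0,0,-0.03,0]
    - [0.058,0,0,-0.055,0]
    - [0.058,0,0,-0.08,0]
    - [0.058,0,0,-0.085,0]
  newtons: 20

```text
time_s: 13.32
tcp_pos: [0.4617, -0.0631, 0.1519]
eef_rot: [-179.8, 0.1, -98.6]
contact_force: [0.1, 0.3, -1.3]
gripper_width: 0.0659
```

Request:
step_arm:
  motion:
    - [0.058,-0.01,-0.034,0,0.01]
    - [0.058,-0.025,-0.08,0,0.02]
    - [0.058,-0.041,-0.13,0,0.029]
    - [0.058,-0.052,-0.17,0,0.029]
    - [0.058,-0.0559,-0.1806,0,0.029]

```text
time_s: 13.95
tcp_pos: [0.649, -0.0348, 0.1481]
eef_rot: [179.9, -0.0, -100.3]
contact_force: [-0.6, -0.1, -2.0]
gripper_width: 0.0657
```

```bash
python3 avg.py; python3 - <<'E'
from h import *
import pickle
c=capture('side'); save('side7.png',cv2.resize(c['image'][120:270,280:480],None,fx=3.5,fy=3.5))
c=capture('wrist'); save('wrist7.png',c['image']);pickle.dump(c,open('w7.pkl','wb'))
c=capture('scene'); save('scene7.png',cv2.resize(c['image'][170:290,260:420],None,fx=4.5,fy=4.5));pickle.dump(c,open('s7.pkl','wb'))
E
```

```text
14.25 [ 6.471000e-01 -3.500000e-02  1.491000e-01 -1.002662e+02] [0.001  0.0002 0.0007 0.0058] 0.06596853690073548 [-0.6 -0.4 -0.2]
```

View pics/side7.png

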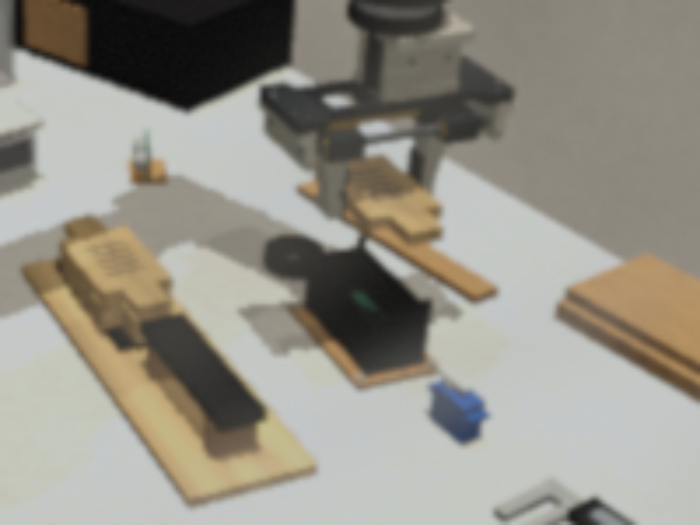

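View pics/wrist7.png

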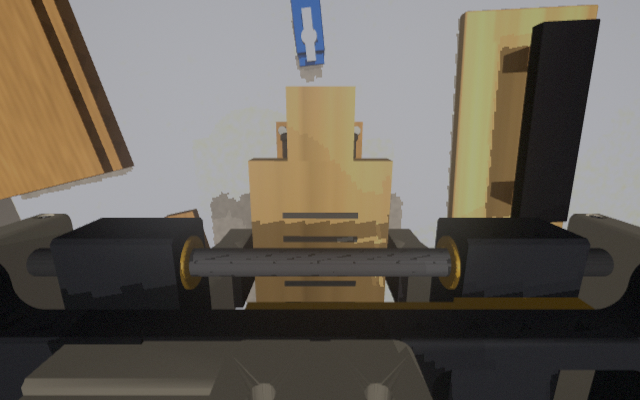

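View pics/scene7.png

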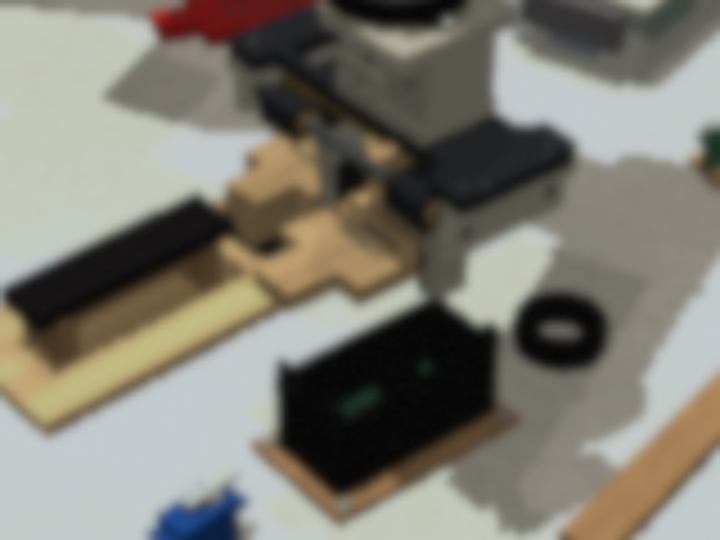

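Cover is held level above the box; the wrist view shows the near lugs' plate at (284,140) and (357,140), symmetric about the tab (320,120). Checking alignment by depth.

```bash
python3 - <<'E'
from h import *
import pickle
c=pickle.load(open('w7.pkl','rb')); W=cloud(c); im=c['image'].astype(int)
a=np.radians(79.74); ey=np.array([np.cos(a),np.sin(a)]); ex=np.array([np.sin(a),-np.cos(a)]); o=np.array([.6477,-.035])
d=W[...,:2]-o; Y=d@ey*1000; X=d@ex*1000; Z=W[...,2]*1000
near=(abs(X)<50)&(Y<90)&(Y>-100)
top=near&(Z>138)&(Z<160)&(im[...,0]>im[...,2]+30)
t=top&(Y<-54); P=np.stack([X[t],Y[t]],-1).astype(np.float32); print('tab',cv2.minAreaRect(P),Y[t].min(),X[t].min(),X[t].max(),np.median(Z[t]))
for y in (-76,-66,-58,-45,-40,-35,-30,-25,-20,-10): 
    m=top&(abs(Y-y)<1.5)
    if m.any(): print(y,X[m].min().round(1),X[m].max().round(1),np.median(Z[m]).round(1))
l=near&(Z>50)&(Z<76)&(Y<-40); 
print('box pts',l.sum())
for lo,hi in ((-45,0),(0,45)):
    m=l&(X>lo)&(X<hi); 
    if m.any(): print('lug',m.sum(),X[m].min().round(1),X[m].max().round(1),Y[m].min().round(1),Y[m].max().round(1),Z[m].max().round(1))
p=near&(Z>0)&(Z<14)&(Y<-40)&(im[...,0]>im[...,2]+30); print('plate',p.sum(),X[p].min(),X[p].max(),Y[p].min())
E
```

```text
tab ((-0.1339864730834961, -67.6538314819336), (27.33393669128418, 30.074020385742188), 89.90093994140625) -81.34393998238741 -15.174389279246158 14.90405779137436 152.6691267362018
-76 -15.1 14.6 152.7
-66 -14.9 14.9 152.6
-58 -15.1 14.7 152.7
-45 -33.2 32.5 152.8
-40 -33.2 33.1 152.7
-35 -33.2 32.8 152.8
-30 -33.2 32.9 152.7
-25 -33.1 32.9 152.7
-20 -33.0 32.8 152.8
-10 -33.3 32.7 152.8
box pts 196
lug 68 -27.3 -24.8 -58.7 -40.3 70.3
lug 128 24.1 28.7 -58.7 -40.3 71.3
plate 316 -39.35477679732757 40.50754356486077 -99.09036778658422
```

Request:
step_arm:
  motion:
    - [0.058,0,-0.0005,0.02,0]
    - [0.058,0,-0.0005,0.045,0]
    - [0.058,0,-0.0005,0.064,0]
    - [0.058,0,-0.0005,0.066,0]
    - [0.058,0,-0.0005,0.066,0]

```text
time_s: 15.02
tcp_pos: [0.6485, -0.0351, 0.0849]
eef_rot: [-179.9, 0.0, -100.2]
contact_force: [-0.3, 0.4, -1.1]
gripper_width: 0.0656
```

```bash
python3 avg.py; python3 - <<'E'
from h import *
import pickle
c=capture('side'); save('side8.png',cv2.resize(c['image'][150:240,320:440],None,fx=6,fy=6,interpolation=cv2.INTER_CUBIC))
c=capture('wrist'); save('wrist8.png',c['image']);pickle.dump(c,open('w8.pkl','wb'))
E
```

```text
15.325 [ 6.48600e-01 -3.50000e-02  8.51000e-02 -1.00249e+02] [0.0001 0.     0.0002 0.0036] 0.0658365576580109 [ 0.2  0.2 -1.4]
```

View pics/side8.png

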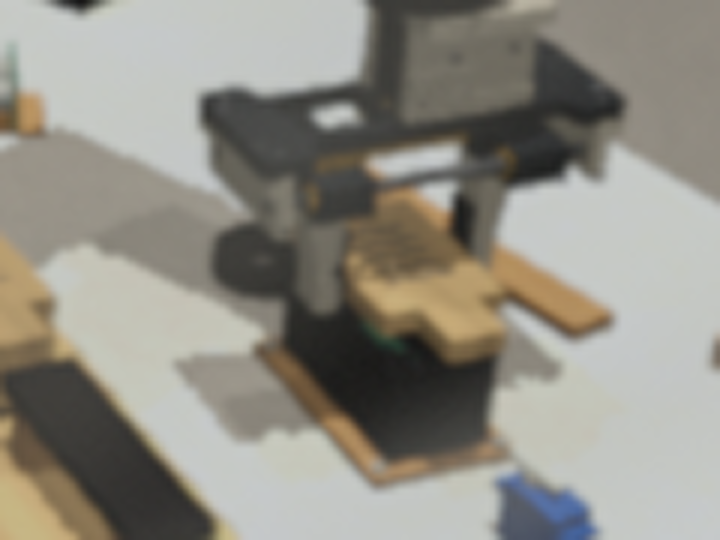

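View pics/wrist8.png

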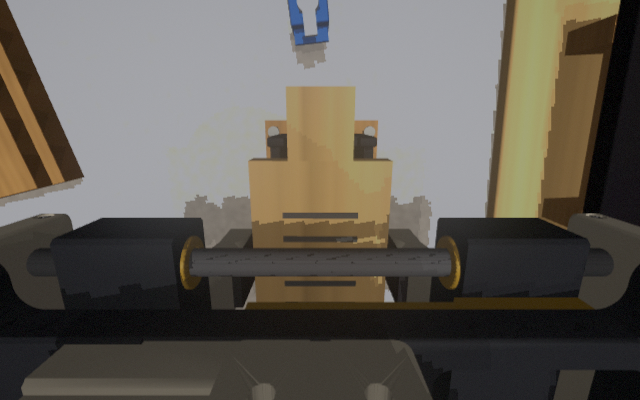

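```bash
python3 - <<'E'
from h import *
import pickle
c=pickle.load(open('w8.pkl','rb')); W=cloud(c); im=c['image'].astype(int)
a=np.radians(79.74); ey=np.array([np.cos(a),np.sin(a)]); ex=np.array([np.sin(a),-np.cos(a)]); o=np.array([.6477,-.035])
d=W[...,:2]-o; Y=d@ey*1000; X=d@ex*1000; Z=W[...,2]*1000
near=(abs(X)<50)&(Y<90)&(Y>-100)
wood=(im[...,0]>im[...,2]+30)
t=near&(Z>78)&(Z<96)&wood&(Y<-54); print('tab',X[t].min(),X[t].max(),Y[t].min(),np.median(Z[t]))
t=near&(Z>78)&(Z<96)&wood&(abs(Y+40)<6); print('body',X[t].min(),X[t].max())
l=near&(Z>54)&(Z<75)&(Y<-45)&~wood
for lo,hi in ((-45,0),(0,45)):
    m=l&(X>lo)&(X<hi); print('lug',m.sum(),X[m].min().round(1),X[m].max().round(1),Y[m].min().round(1),Y[m].max().round(1),Z[m].max().round(1))
E
```

```text
tab -13.614889544958247 16.462356074657123 -80.9403727566664 86.84988331396309
body -31.64198818129619 34.474489691423045
lug 344 -27.4 -16.9 -58.9 -46.8 70.3
lug 317 19.5 34.1 -59.0 -47.7 75.0
```

Request:
step_arm:
  motion:
    - [0.058,0.0008,0.0008,0.0,0]
    - [0.058,0.0008,0.0008,0.006,0]
    - [0.058,0.0008,0.0008,0.011,0]
    - [0.058,0.0008,0.0008,0.015,0]
    - [0.058,0.0008,0.0008,0.0155,0]

```text
time_s: 16.05
tcp_pos: [0.6471, -0.0358, 0.0688]
eef_rot: [180.0, -0.0, -100.2]
contact_force: [-2.9, -0.0, 5.5]
gripper_width: 0.0655
```

```bash
python3 avg.py; python3 - <<'E'
from h import *
import pickle
c=capture('side'); save('side9.png',cv2.resize(c['image'][150:240,320:440],None,fx=6,fy=6,interpolation=cv2.INTER_CUBIC))
E
```

```text
16.35 [ 6.47000e-01 -3.58000e-02  6.88000e-02 -1.00245e+02] [0.     0.     0.     0.0028] 0.0654355068819939 [-2.5  0.3  4.1]
```

View pics/side9.png

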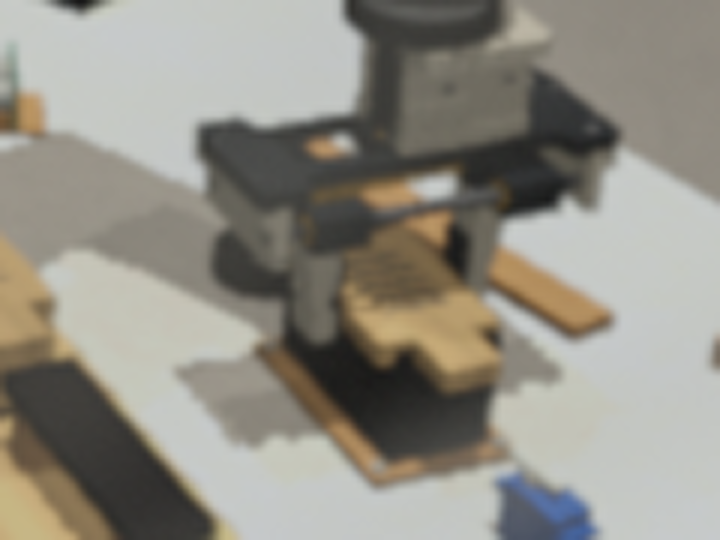

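Contact at the predicted height (TCP 0.0688, about 5 N): seated. Releasing, then lifting.

Request:
step_arm:
  motion:
    - [0.07,0,0,0,0]
    - [0.082,0,0,0,0]
    - [0.0876,0,0,0,0]
    - [0.0876,0,0,-0.02,0]
    - [0.0876,0,0,-0.06,0]

```text
time_s: 17.02
tcp_pos: [0.646, -0.0359, 0.1273]
eef_rot: [179.8, -0.1, -100.3]
contact_force: [0.4, 0.4, -0.7]
gripper_width: 0.0876
```

Request:
step_arm:
  motion:
    - [0.0876,0,0,-0.06,0]
    - [0.0876,-0.03,0,-0.11,0]
    - [0.0876,-0.04,0,-0.13,0]
    - [0.0876,-0.04,0,-0.13,0]

```text
time_s: 17.52
tcp_pos: [0.6553, 0.0045, 0.2606]
eef_rot: [-179.8, 0.1, -100.2]
contact_force: [-0.3, 0.1, -0.4]
gripper_width: 0.0876
```

```bash
python3 - <<'E'
from h import *
import pickle
c=capture('side'); save('sideA.png',cv2.resize(c['image'][140:260,270:430],None,fx=4.5,fy=4.5,interpolation=cv2.INTER_CUBIC))
c=capture('scene'); save('sceneA.png',cv2.resize(c['image'][170:290,260:420],None,fx=4.5,fy=4.5))
c=capture('wrist'); save('wristA.png',c['image'])
W=cloud(c); im=c['image'].astype(int)
a=np.radians(79.74); ey=np.array([np.cos(a),np.sin(a)]); ex=np.array([np.sin(a),-np.cos(a)]); o=np.array([.6477,-.035])
d=W[...,:2]-o; Y=d@ey*1000; X=d@ex*1000; Z=W[...,2]*1000
t=(abs(X)<45)&(abs(Y)<95)&(Z>62)&(Z<80)&(im[...,0]>im[...,2]+30)
for y in range(-78,60,12):
    m=t&(abs(Y-y)<1.5)
    if m.any(): print(y,X[m].min().round(1),X[m].max().round(1),np.median(Z[m]).round(1))
print('Ymin',Y[t].min(),'body',Y[t&(abs(X)>20)].min())
m=(Z>54)&(Z<75)&(Y<-45)&(Y>-70)&(abs(X)<40)&~t; print('lug X',X[m].min(),X[m].max(),Y[m].min())
s=r.get_state();print(s['time_s'],s['tcp_pos'],s['gripper_width'],s['contact_force'])
E
```

```text
-78 -13.8 14.7 71.1
-66 -13.9 14.8 71.1
-54 -14.0 14.9 71.1
-42 -31.9 32.8 71.2
-30 -32.3 33.2 71.1
-18 -32.6 32.4 71.0
-6 -31.8 32.7 71.1
6 -32.1 33.0 71.3
18 -32.2 33.4 71.3
30 -32.5 32.5 71.2
42 -31.9 32.8 71.1
54 -14.1 15.2 71.4
Ymin -81.42056512928683 body -49.37426043608505
lug X -26.93143788735222 28.58370778664431 -58.480433733628516
17.675 [0.653647   0.00332184 0.25717461] 0.08765299454653476 [ 0.00449464  0.39545848 -0.45582065]
```

View pics/sideA.png

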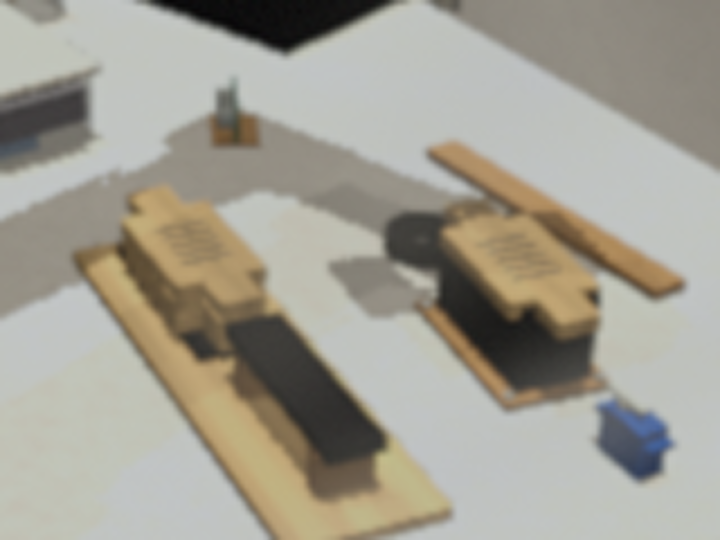

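View pics/sceneA.png

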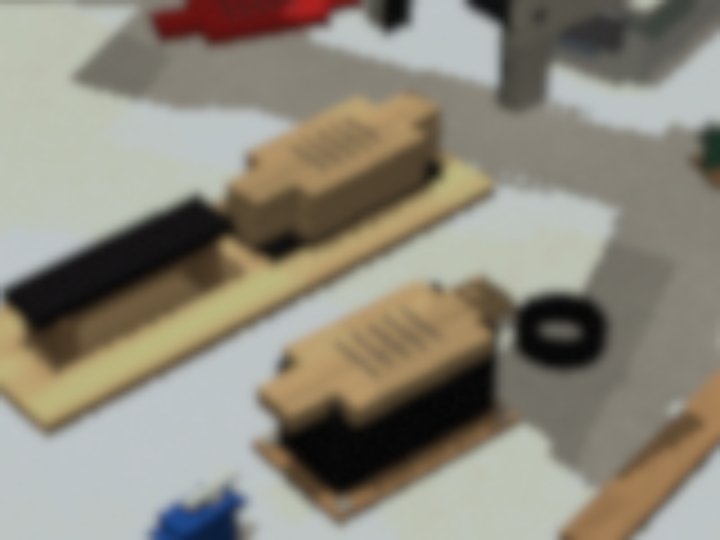

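View pics/wristA.png

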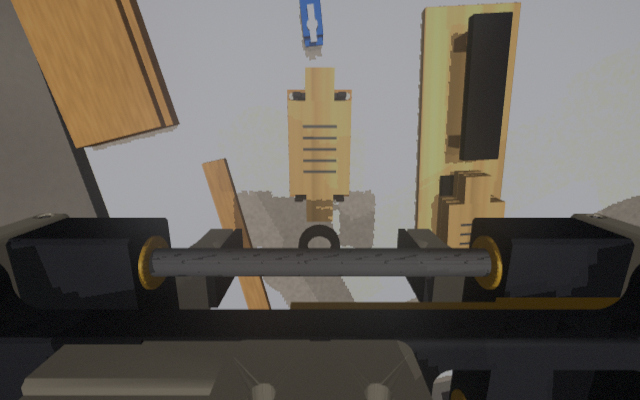

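The cover sits level on the rim: its body is at wrist (320,145), with all four lugs showing beside the tabs. The top reads 71.1–71.3 mm; with the camera's usual reading of about 0.8 mm low, that matches the 72 mm expected. Stack and bystanders look undisturbed.

```bash
python3 -c "
from h import *
print(workorder.close_job())"
```

```text
the job is handed in; nothing more can be done
None
```

The cover is home on the enclosure, flat between the four lugs, and the job was handed in at about 17.7 s on the robot clock. The hand-in reports no verdict.

**What I did:**
- I pinched the cover's near tab by the fingertips and drew it off the stack along the base board onto the stand, then released it there.
- I took it again across its middle, carried it level to the enclosure and lowered it until it touched the rim at about 5 N. I then opened the gripper and backed off.

**Last checks:**
- **On the stand:** the cover was about 0.5 mm off along the stand, about 2 mm off across it, and turned about 1°. I left it so.
- **On the enclosure:** its top is level at 71.1–71.3 mm. The wrist camera reads about 0.8 mm low, so this agrees with the expected 72 mm. It is centred to within about 1 mm.
- **Around it:** the remaining three panels and the nearby bystanders look unmoved in the pictures. I judged this by eye, not by measurement.
- **Forces:** the force readings I saw stayed under about 6 N.

No check failed.

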